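Check two return springs on the spring tester and set the tired one aside

ROBOT

A 7-joint arm with a two-finger parallel gripper is mounted at the origin on the work surface. World frame = base frame: x ahead of the robot, y to its left, z up, the work surface at z = 0. Lengths are in m, angles in rad, forces in N, time in s.
With the tool pointing down it reaches from about 0.35 to 0.9 m from the base axis. Payload 7.2 kg.
Tool frame: the origin (TCP) lies on the mounting face of the last link; the fingertips stand 173 mm ahead of it and the grasp point (between the pads) lies 155 mm ahead of it; z points along the fingers, y is the line along which they close (so a half turn about z gives the same grasp; the last joint's range is limited). The gripper opens to 85 mm and grips with 20 to 120 N. Pads are 22 mm wide; open, the fingers measure 114 mm over their backs; the gripper's body (76 mm by 85 mm) begins 54 mm behind the grasp point. The pads swing forward as they close: fully open they stand 13 mm farther back than shut.
Start: joints at [-1.327, 0.411, -0.013, 1.596, 0.006, 1.134, -0.082], TCP at [0.192, 0.595, 0.405] pointing down, gripper open.
Joint ranges: [-2.95, 2.95], [-0.29, 1.99], [-1.47, 1.44], [0.14, 2.54], [-1.03, 4.17], [0.13, 1.85], [-2.86, 2.86]. Speed limits (rad/s): [2.39, 2.39, 3.01, 3.01, 3.14, 3.14, 3.14].

INTERFACE

Orientations are given as a unit quaternion [x, y, z, w].
In Python, from bench import sense, vision, ticket gives the robot as it stands.
- The arm moves only by the tool apply_moves, never from a script. Its argument "moves" is a list of rows, each an object with "travel": the shift along the tool's x, y, z in m, a list of three; "dr": the turn, a rotation vector about the tool's x, y, z in rad, a list of three; "gripper": the opening, from 0 (shut) to 1 (fully open). In form: [{"travel": [dx, dy, dz], "dr": [rx, ry, rz], "gripper": gripper}, ...]. A call has 1 to 20 rows; each row is the pose to reach, as a shift and turn from the pose commanded when the call began, along the tool's axes at that moment; what a row does not reach only later rows make up. A row lasts 1/8 s, in which the tool goes at most 62.5 mm and 10.7 degrees, less where a joint would pass 70% of its speed; a pose out of reach is approached as far as the arm can. A call with a gripper value outside its range is refused whole. The fingers move at their own pace and stop on an object; "squeeze" is the grip in N (left out, the last holds). Time passes only in rows, so rows that repeat a pose let the fingers close. It gives the time, the measured TCP pose, the force, the opening and the grip force at its end, in the units of the state.
- sense(): the state, without advancing time (a new reading comes with each control period).
- vision.grab_frame(name): name is "side" or "top" or "wrist"; returns the picture (480x640x3 uint8, red, green, blue); there is no depth.
- vision.camera_model(name): a dict with "fovy" (degrees; the focal length in pixels is half the picture's height over the tangent of half this angle, whatever the lens; pixels are square), "cx", "cy" (the principal point, pixels), "rvec" (rotation vector, rad) and "tvec" (3), from world to camera coordinates, as OpenCV has them; the wrist camera has in their place "mount" (4x4, takes a point from camera to tool coordinates, whose origin is the TCP and whose axes are the flange's). Camera axes: x right, y down, z forward; pixel columns grow to the right and rows downward; lengths in m; the calibration is good to about 2 mm. A picture is of the moment at which its call begins: read the wrist's pose just before it. camera_model takes no time and is no camera call.
- ticket.close_job(): hands the job in; it is judged then, once.
The state is a dict: "clock": time; "qpos": joint angles; "dq": joint speeds; "tau": joint torques, N m; "position": TCP position; "ee_rot": TCP orientation; "wrist_force": force on the tool from outside, world axes, zero at the start; "torque": the same for the moment, N m; "gripper_width": finger opening in m; "grip_force": force on a finger pad.
Only numpy, scipy, OpenCV 4.12 (cv2) and the standard library are available. Lean on these libraries where they do the work, as an engineer would, in place of code of your own. Each camera call takes 0.05 s, during which the arm holds its last target. There are 200 camera calls.

TASK

Two return springs stand on the spring tester; one of them is tired. Press straight down on the left spring's cap (the tester's left, seen from the robot) with about 10 N, hold it there for about a second and see whether its cap stays above the top edge of the gauge crossbar or sinks below it, then do the same with the right spring, never loading a spring above 18 N. Then lift the tired spring (the one whose cap sank below the crossbar) off the tester and lower it gently over the peg of the reject stand until its foot rests fully home; leave the sound spring standing on its seat and the jar, vial and dish where they are.

Things in the scene. Friction and masses are not known exactly. Their poses are not given: they have to be found in the camera images.
- tester: spring tester, fixed: grey plate 90 (x) by 180 (y) by 15 mm; origin under its centre on the bench, +y is its left seen from the robot (yaw within 0.35 rad). On top: a steel spigot 55 mm left and one 55 mm right of the centre, and in the middle a gauge post 12 by 14 mm, top 83 mm above the bench, with a flat steel crossbar 50 mm long in y, 6 mm wide, 5 mm thick.
- mark (a point): the reference mark: middle of the top edge of the gauge crossbar, 71 mm above the bench, 56 mm above the plate's top. A free spring's cap top stands 14 mm above it; at 10 N a sound spring's cap top is still about 5 mm above it, a tired one's about 7 mm below it.
- seat_left (a point): left seat: foot of the left spigot at the plate's top, 15 mm above the bench; the spigot is 12 mm thick, 14 mm tall, tip tapered
- seat_right (a point): right seat: foot of the right spigot at the plate's top, 15 mm above the bench; the spigot is 12 mm thick, 14 mm tall, tip tapered
- spring_a: one of two like steel springs, upright on a tester seat at the start, about 0.1 kg: foot ring 34 mm outside, 16 mm bore, 8 mm tall; coil; flat-topped round steel cap 29 mm across over the coil, from 38 to 70 mm (free height 70 mm). Origin: centre of the foot's underside, z up. The cap slides only along the axis, up to 30 mm down; foot and cap stay together, so it can be lifted by the cap.
- spring_b: the second spring of the pair, of the same make, size and origin as spring_a. One of the pair is sound (about 1.0 N per mm), the other tired (about 0.4 N per mm), both after a first 1.5 N; they look the same and swap seats.
- spring_a_top (a point): centre of the top face of spring_a's cap (moves with the cap), 70 mm above the spring's origin when free
- spring_b_top (a point): centre of the top face of spring_b's cap (moves with the cap), 70 mm above the spring's origin when free
- stand: reject stand, fixed: white square plate 80 by 80 by 12 mm with one upright steel peg in its middle, 12 mm thick and 30 mm tall above the plate, tapered over its last 5 mm; origin under its centre on the bench. It may stand to the left or to the right of the tester.
- peg_foot (a point): foot of the reject peg at the top of the stand's plate, 12 mm above the bench; a spring fully home has its origin here
- jar: white screw jar, 72 mm across, 85 mm tall, loose bystander; origin: centre of its underside
- vial: small white bottle, 34 mm across, 75 mm tall, loose bystander; origin: centre of its underside
- dish: shallow white dish, 80 mm across, 25 mm tall, loose bystander; origin: centre of its underside
There are look-alikes about, which are no part of the job. Leave any brown look-alike of the tester alone.

How it is judged:
On the way, in this order (a step that is already met when the one before it is completed fails the run):
1. the left spring is held under a load of about 10 N (8.8 to 14.2 N on the tester plate, the spring's own 1 N included) for 0.5 s by the fingers (((y of spring_a in the frame of tester above 0.03 m and contact force between spring_a and tester between 8.8 and 14.2 N and contact force between the fingers and spring_a above 5 N) or (y of spring_b in the frame of tester above 0.03 m and contact force between spring_b and tester between 8.8 and 14.2 N and contact force between the fingers and spring_b above 5 N))), for 0.5 s.
2. the right spring likewise (((y of spring_a in the frame of tester below -0.03 m and contact force between spring_a and tester between 8.8 and 14.2 N and contact force between the fingers and spring_a above 5 N) or (y of spring_b in the frame of tester below -0.03 m and contact force between spring_b and tester between 8.8 and 14.2 N and contact force between the fingers and spring_b above 5 N))), for 0.5 s.
3. after both checks, the tired spring is lifted off the tester (z of spring_b in the frame of tester above 0.032 m), for 0.1 s.
At the end, for the whole second after the job is handed in: The tired spring stands upright over the reject peg, its foot within 5 mm of the peg's foot sideways and within 3 mm of the stand's plate; the sound spring still stands upright within 7 mm of its first place; both at rest and back at their free height (66 mm or more) (horizontal distance between spring_b and peg_foot below 0.005 m and z of spring_b in the frame of peg_foot below 0.003 m and angle between each of spring_b, spring_a's own z axis and vertical below 0.09 rad and linear speed of each of spring_b, spring_a below 0.02 m/s and distance of spring_a from where it was at the start of the episode below 0.007 m and distance between spring_b and spring_b_top above 0.066 m and distance between spring_a and spring_a_top above 0.066 m); the robot touches nothing.
It fails at once if a spring is loaded with more than 18 N on the tester (19 N on the plate, with its own weight) (contact force between any of spring_a, spring_b and tester above 19 N).
It fails at once if the spring is dropped or rammed onto the reject stand (over 25 N) (contact force between spring_b and stand above 25 N).
It fails at once if the sound spring is taken off its seat (distance of spring_a from where it was at the start of the episode above 0.012 m).
It fails at once if the jar, vial or dish is disturbed (distance of any of jar, vial, dish from where it was at the start of the episode above 0.02 m).
It also fails if it takes over 64 s, if anything falls off the work surface, if the arm or the gripper's body presses on something with over 40 N, if the wrist force passes 120 N, or if a joint passes its speed limit or range.

## Working session

There is one attempt and no reset: what is moved stays moved. The work goes in short steps, Python scripts to look and compute and a tool call to move; the robot and the scene stay as the last step left them, time stands still between calls to the robot, and variables do not carry over. Pictures are saved under pics/ and viewed, at most 13 in all, crops included, and the job is handed in when it is done.

Besides the shell and the picture viewer there is one more tool, called in YAML: its name, and indented under it one key for each argument. apply_moves: Moves the arm, as the interface text tells. Its arguments: {"type":"object","properties":{"moves":{"type":"array"},"squeeze":{"type":"number"}},"required":["moves"]}

```bash
mkdir -p pics; ls; python3 - <<'E'
from bench import sense, vision
import cv2
print(sense())
for n in("side","top","wrist"):
    print(n,vision.camera_model(n))
for n in("side","top"):
    cv2.imwrite(f"pics/{n}0.png",vision.grab_frame(n)[:,:,::-1])
E
```

```text
pics
{'clock': 0.0, 'qpos': array([-1.3272265 ,  0.41194126, -0.01272439,  1.59706325,  0.00557687,
        1.13425979, -0.08216859]), 'dq': array([-0.00116895, -0.000786  , -0.00083917, -0.00117352,  0.00072978,
       -0.00019284, -0.00111345]), 'tau': array([ 8.78377668e-04, -6.00625420e+01,  6.82398286e-01, -2.99412614e+01,
        1.37375534e-02,  1.07349042e-02,  1.02362321e-05]), 'position': array([0.1916604 , 0.59466468, 0.40381912]), 'ee_rot': array([ 1.55225801e-01,  9.87878677e-01, -8.14069731e-04, -8.24468865e-05]), 'wrist_force': array([-0.163124  ,  0.07903633,  0.18751696]), 'torque': array([-0.01206897, -0.02424634, -0.02468843]), 'grip_force': 0.0, 'gripper_width': 0.08532133166089843}
side {'fovy': 49.5352040997052, 'cx': 318.18629002130746, 'cy': 246.42290778268503, 'rvec': array([ 2.15814986, -0.87134859,  0.36999169]), 'tvec': array([-0.38361487,  0.27354471,  1.03485548])}
top {'fovy': 48.77492432723923, 'cx': 325.5569881003805, 'cy': 235.97889295476222, 'rvec': array([ 2.14567799, -2.12454116,  0.22854834]), 'tvec': array([-0.0719599 ,  0.46527812,  1.30232033])}
wrist {'fovy': 65.87912573171764, 'cx': 315.91454579915217, 'cy': 242.96132598603054, 'mount': array([[ 8.46947210e-04, -9.45384356e-01, -3.25956595e-01,
         8.43392810e-02],
       [ 9.99999638e-01,  8.27778508e-04,  1.97504983e-04,
         4.75226196e-04],
       [ 8.31017425e-05, -3.25956644e-01,  9.45384715e-01,
         3.01540078e-02],
       [ 0.00000000e+00,  0.00000000e+00,  0.00000000e+00,
         1.00000000e+00]])}
```

View pics/side0.png

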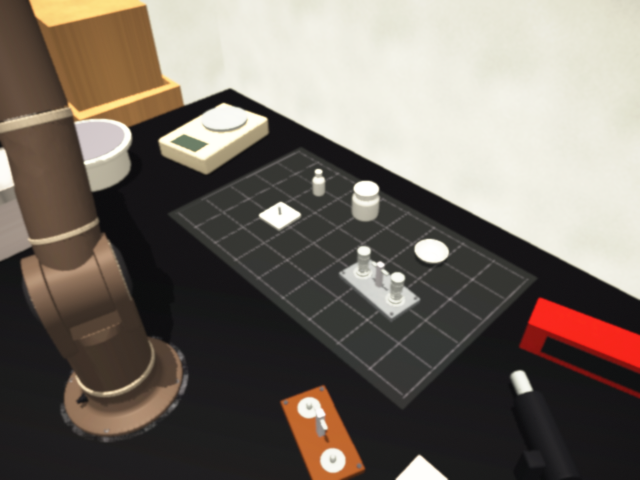

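View pics/top0.png

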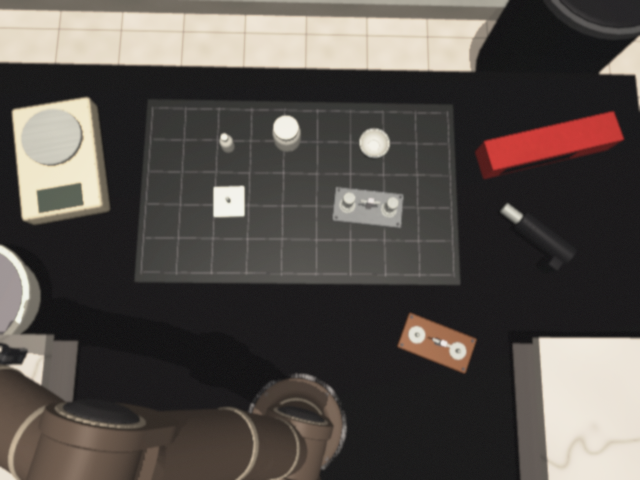

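The side view shows the grey tester with its two springs at (380,288), the stand at (280,215), the vial at (318,183), the jar at (366,200) and the dish at (432,251). In the top view the tester is at (369,207), the caps at about (348,200) and (392,204), and the stand at (228,201).

There are two tester candidates in the top view: grey at (369,207) and brown at (437,343). The grey one fits, because it carries springs. The brown one is the look-alike.

```bash
cat > h.py <<'E'
import numpy as np, cv2
from scipy.spatial.transform import Rotation as R
from bench import sense, vision
def cam(n, s=None):
    m=vision.camera_model(n); f=240/np.tan(np.radians(m["fovy"]/2))
    K=np.array([[f,0,m["cx"]],[0,f,m["cy"]],[0,0,1]])
    if n=="wrist":
        s=s or sense(); T=np.eye(4); T[:3,:3]=R.from_quat(s["ee_rot"]).as_matrix(); T[:3,3]=s["position"]
        W=T@m["mount"]; return K,W[:3,:3].T,-W[:3,:3].T@W[:3,3]
    return K,R.from_rotvec(m["rvec"]).as_matrix(),np.array(m["tvec"])
def ray(c,uv,z):
    K,Rm,t=c; d=Rm.T@np.linalg.inv(K)@np.array([uv[0],uv[1],1.]); o=-Rm.T@t
    return o+d*(z-o[2])/d[2]
def proj(c,p):
    K,Rm,t=c; q=K@(Rm@np.array(p)+t); return q[:2]/q[2]
def totool(d,s=None):
    s=s or sense(); return R.from_quat(s["ee_rot"]).inv().apply(d)
E
python3 - <<'E'
from h import *
im=cv2.imread("pics/top0.png"); c=cam("top")
g=im.min(2)
for nm,(x0,y0,x1,y1),z,th in (("tester",(322,178,415,236),.015,95),("stand",(205,180,252,222),.012,110)):
    m=np.zeros_like(g); m[y0:y1,x0:x1]=(g[y0:y1,x0:x1]>th)*255
    cs,_=cv2.findContours(m,0,2); k=max(cs,key=cv2.contourArea)
    r=cv2.minAreaRect(k); P=[ray(c,p,z)[:2] for p in cv2.boxPoints(r)]
    print(nm,r,np.round(P,3).tolist(),"centre",np.mean(P,0).round(4),[round(float(np.linalg.norm(P[i]-P[i-1])),3) for i in range(4)])
for nm,uv,z in (("capL",(348,199),.085),("capR",(392,203),.085),("jar",(286,128),.085),("vial",(226,137),.075),("dish",(374,142),.025)): print(nm,ray(c,uv,z).round(3))
crop=im[175:240,315:420]; cv2.imwrite("pics/crop1.png",cv2.resize(crop,None,fx=6,fy=6,interpolation=2))
E
```

```text
tester ((367.8719482421875, 206.65243530273438), (69.68229675292969, 34.67550277709961), 6.340191841125488) [[0.514, -0.083], [0.608, -0.093], [0.589, -0.277], [0.496, -0.265]] centre [ 0.5519 -0.1791] [0.183, 0.094, 0.185, 0.094]
stand ((228.5, 201.0), (32.0, 31.0), 90.0) [[0.605, 0.23], [0.607, 0.149], [0.52, 0.145], [0.519, 0.226]] centre [0.5627 0.1875] [0.087, 0.082, 0.087, 0.081]
capL [ 0.553 -0.122  0.085]
capR [ 0.544 -0.232  0.085]
jar [0.738 0.037 0.085]
vial [0.715 0.191 0.075]
dish [ 0.727 -0.196  0.025]
```

View pics/crop1.png

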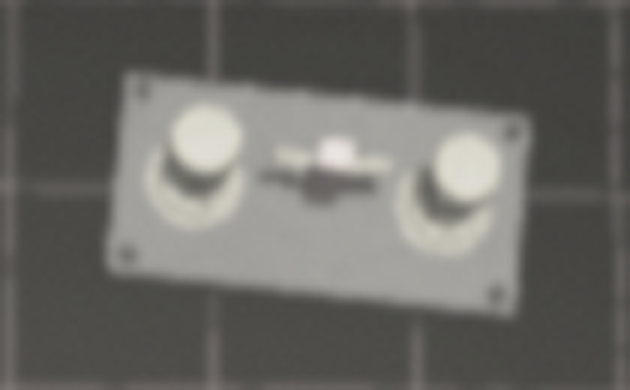

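The enlarged crop shows the grey plate with caps at crop (205,138) and (468,167), and the gauge between them. This is the real tester. The plate measures 94 by 184 mm, which agrees with the given size.

```bash
python3 - <<'E'
from h import *
c=cam("top"); L=ray(c,(349.2,198),.085); Rr=ray(c,(393,202.8),.085); m=(L+Rr)/2; d=L-Rr
yaw=np.arctan2(-d[0],d[1]); print(L,Rr,m,np.linalg.norm(d),yaw)
s=sense(); y=R.from_quat(s["ee_rot"]).as_matrix()[:,1]; a=np.arctan2(y[1],y[0])
print("turn about tool z",a-yaw,"shift",totool(np.array([m[0],m[1],.40])-s["position"]))
E
```

```text
[ 0.55582288 -0.12480717  0.085     ] [ 0.54501418 -0.23468874  0.085     ] [ 0.55041853 -0.17974796  0.085     ] 0.11041190706211937 -0.0980513657989343
turn about tool z 1.357096770923804 shift [-0.57897671 -0.62705461  0.00490781]
```

apply_moves:
  moves:
    - {"travel": [-0.043,-0.045,0],"dr": [0,0,0.1],"gripper": 0}
    - {"travel": [-0.086,-0.09,0],"dr": [0,0,0.2],"gripper": 0}
    - {"travel": [-0.129,-0.135,0],"dr": [0,0,0.3],"gripper": 0}
    - {"travel": [-0.172,-0.18,0],"dr": [0,0,0.4],"gripper": 0}
    - {"travel": [-0.215,-0.225,0],"dr": [0,0,0.5],"gripper": 0}
    - {"travel": [-0.258,-0.27,0],"dr": [0,0,0.6],"gripper": 0}
    - {"travel": [-0.301,-0.315,0],"dr": [0,0,0.7],"gripper": 0}
    - {"travel": [-0.344,-0.36,0],"dr": [0,0,0.8],"gripper": 0}
    - {"travel": [-0.387,-0.41,0],"dr": [0,0,0.9],"gripper": 0}
    - {"travel": [-0.43,-0.455,0],"dr": [0,0,1.0],"gripper": 0}
    - {"travel": [-0.473,-0.5,0],"dr": [0,0,1.1],"gripper": 0}
    - {"travel": [-0.516,-0.55,0],"dr": [0,0,1.2],"gripper": 0}
    - {"travel": [-0.55,-0.59,0],"dr": [0,0,1.3],"gripper": 0}
    - {"travel": [-0.579,-0.627,0.005],"dr": [0,0,1.357],"gripper": 0}
    - {"travel": [-0.579,-0.627,0.005],"dr": [0,0,1.357],"gripper": 0}
    - {"travel": [-0.579,-0.627,0.005],"dr": [0,0,1.357],"gripper": 0}
    - {"travel": [-0.579,-0.627,0.005],"dr": [0,0,1.357],"gripper": 0}
    - {"travel": [-0.579,-0.627,0.005],"dr": [0,0,1.357],"gripper": 0}

```text
clock: 2.35
position: [0.5505, -0.1783, 0.3999]
ee_rot: [0.74, 0.672, 0.0, -0.0]
wrist_force: [-0.5, 0.1, 0.2]
gripper_width: 0.0001
grip_force: 0.0
```

```bash
python3 - <<'E'
from h import *
s=sense(); im=vision.grab_frame("wrist")[:,:,::-1].copy(); cv2.imwrite("pics/w1.png",im)
print(s["clock"],s["position"],s["ee_rot"],s["wrist_force"],s["gripper_width"],s["qpos"])
c=cam("wrist",s); print([proj(c,p).round(0) for p in ((.5558,-.1248,.085),(.545,-.2347,.085))])
E
```

```text
2.35 [ 0.55053376 -0.17830255  0.39991426] [ 7.40185977e-01  6.72402059e-01  4.17525188e-04 -1.31242872e-04] [-0.52808739  0.05458131  0.18515817] 0.00010230570298223336 [-0.28136765  0.38586324  0.68098193  1.75237629 -0.2702892   1.09848613
  0.39204431]
[array([316., 159.]), array([316., 291.])]
```

View pics/w1.png

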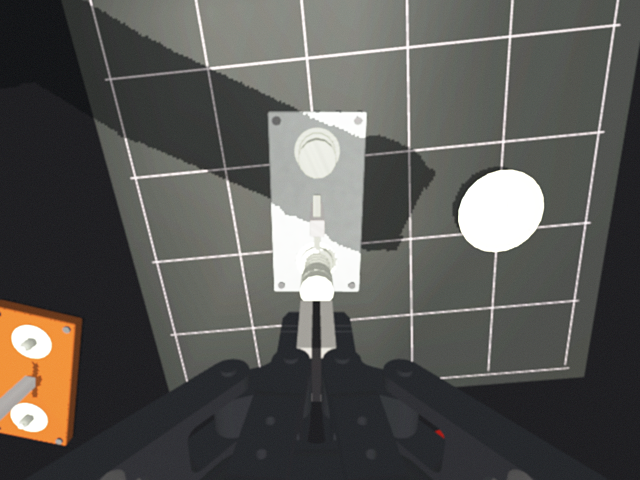

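In the wrist view the left cap is at (317,158) and the right cap at (316,289). Both are within 3 px of the top-view prediction, so the positions hold. Next I go above the left cap.

apply_moves:
  moves:
    - {"travel": [0.03,0,0.05],"dr": [0,0,0],"gripper": 0}
    - {"travel": [0.054,0,0.1],"dr": [0,0,0],"gripper": 0}
    - {"travel": [0.054,0,0.125],"dr": [0,0,0],"gripper": 0}
    - {"travel": [0.054,0,0.13],"dr": [0,0,0],"gripper": 0}
    - {"travel": [0.054,0,0.13],"dr": [0,0,0],"gripper": 0}
    - {"travel": [0.054,0,0.13],"dr": [0,0,0],"gripper": 0}

```text
clock: 3.15
position: [0.5562, -0.1263, 0.2711]
ee_rot: [0.741, 0.671, 0.001, 0.001]
wrist_force: [-0.3, -0.3, 1.1]
gripper_width: 0.0002
grip_force: 0.0
```

```bash
python3 - <<'E'
from h import *
s=sense(); im=vision.grab_frame("wrist")[:,:,::-1].copy(); cv2.imwrite("pics/w2.png",im)
print(s["clock"],s["position"],s["ee_rot"],s["wrist_force"])
c=cam("wrist",s); print(proj(c,(.5558,-.1248,.085)), proj(c,s["position"]-[0,0,.173]))
E
```

```text
3.15 [ 0.55622158 -0.12628785  0.27109299] [0.74107596 0.67142019 0.00079881 0.0008479 ] [-0.26448442 -0.33144455  1.05492355]
[314.07014212 301.89185477] [315.30600367 319.02191714]
```

View pics/w2.png

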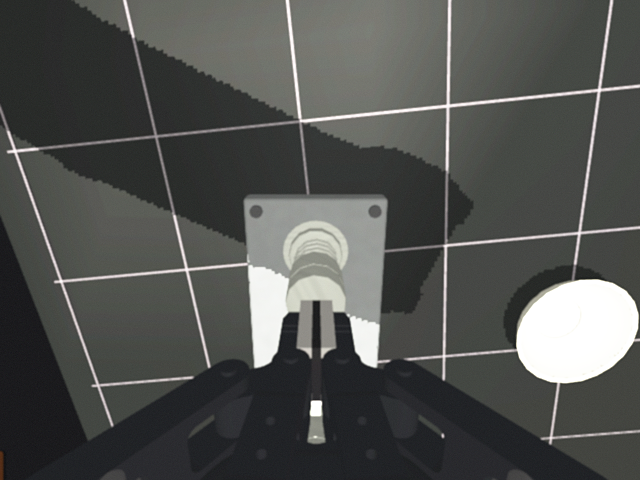

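The left cap sits directly under the closed fingertips, at (316,298), so the aim is good. I press slowly to a safe first depth.

apply_moves:
  moves:
    - {"travel": [0.001,0,0.008],"dr": [0,0,0],"gripper": 0}
    - {"travel": [0.001,0,0.012],"dr": [0,0,0],"gripper": 0}
    - {"travel": [0.001,0,0.015],"dr": [0,0,0],"gripper": 0}
    - {"travel": [0.001,0,0.018],"dr": [0,0,0],"gripper": 0}
    - {"travel": [0.001,0,0.02],"dr": [0,0,0],"gripper": 0}
    - {"travel": [0.001,0,0.02],"dr": [0,0,0],"gripper": 0}
    - {"travel": [0.001,0,0.02],"dr": [0,0,0],"gripper": 0}

```text
clock: 4.08
position: [0.5559, -0.1248, 0.2498]
ee_rot: [0.741, 0.672, 0.0, 0.0]
wrist_force: [-0.5, 0.7, 5.6]
gripper_width: -0.0001
grip_force: 2.3
```

apply_moves:
  moves:
    - {"travel": [0,0,0.002],"dr": [0,0,0],"gripper": 0}
    - {"travel": [0,0,0.004],"dr": [0,0,0],"gripper": 0}
    - {"travel": [0,0,0.004],"dr": [0,0,0],"gripper": 0}

```text
clock: 4.45
position: [0.556, -0.1247, 0.2459]
ee_rot: [0.741, 0.672, 0.0, 0.0]
wrist_force: [-1.3, 0.9, 5.9]
gripper_width: 0.0002
grip_force: 3.1
```

apply_moves:
  moves:
    - {"travel": [0,0,0.003],"dr": [0,0,0],"gripper": 0}
    - {"travel": [0,0,0.006],"dr": [0,0,0],"gripper": 0}
    - {"travel": [0,0,0.009],"dr": [0,0,0],"gripper": 0}
    - {"travel": [0,0,0.009],"dr": [0,0,0],"gripper": 0}
    - {"travel": [0,0,0.009],"dr": [0,0,0],"gripper": 0}

```text
clock: 5.08
position: [0.556, -0.1247, 0.2373]
ee_rot: [0.741, 0.672, 0.0, -0.0]
wrist_force: [-2.7, 2.3, 9.9]
gripper_width: 0.0002
grip_force: 4.8
```

```bash
python3 - <<'E'
from h import *
for i in range(3): 
    s=sense(); print(s["clock"],s["wrist_force"],s["position"]); im=vision.grab_frame("side")
cv2.imwrite("pics/s2.png",cv2.resize(im[235:330,325:430,::-1],None,fx=5,fy=5,interpolation=2))
E
```

```text
5.075 [-2.6653398   2.25185554  9.90232343] [ 0.55596951 -0.12474016  0.23725084]
5.125 [-1.17567922  2.69227192 10.33013249] [ 0.5559581  -0.1247487   0.23725289]
5.175 [-1.5196955   2.26012211  9.68841907] [ 0.55595844 -0.12474523  0.23730632]
```

View pics/s2.png

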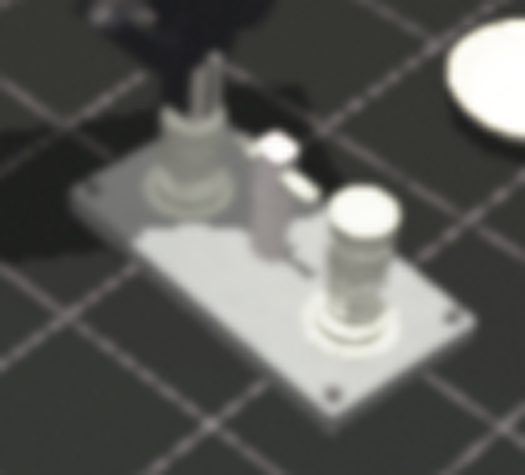

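The side crop shows the left cap, at crop (192,125), pressed well down. The fingertip height is 0.237 − 0.173 = 0.064 m at about 10 N, which is 7 mm below the mark, so the left spring is tired. I hold, lift, and go to the right spring.

apply_moves:
  moves:
    - {"travel": [0,0,0.001],"dr": [0,0,0],"gripper": 0}
    - {"travel": [0,0,0.001],"dr": [0,0,0],"gripper": 0}
    - {"travel": [0,0,0.001],"dr": [0,0,0],"gripper": 0}
    - {"travel": [0,0,0.001],"dr": [0,0,0],"gripper": 0}
    - {"travel": [0,0,0.001],"dr": [0,0,0],"gripper": 0}
    - {"travel": [0,0,0.001],"dr": [0,0,0],"gripper": 0}
    - {"travel": [0,0,0.001],"dr": [0,0,0],"gripper": 0}
    - {"travel": [0,0,0.001],"dr": [0,0,0],"gripper": 0}
    - {"travel": [0,0,-0.015],"dr": [0,0,0],"gripper": 0}
    - {"travel": [0,0,-0.03],"dr": [0,0,0],"gripper": 0}
    - {"travel": [0,0,-0.05],"dr": [0,0,0],"gripper": 0}
    - {"travel": [0,0,-0.05],"dr": [0,0,0],"gripper": 0}
    - {"travel": [-0.055,0,-0.05],"dr": [0,0,0],"gripper": 0}
    - {"travel": [-0.11,0,-0.05],"dr": [0,0,0],"gripper": 0}
    - {"travel": [-0.11,0,-0.033],"dr": [0,0,0],"gripper": 0}
    - {"travel": [-0.11,0,-0.033],"dr": [0,0,0],"gripper": 0}
    - {"travel": [-0.11,0,-0.033],"dr": [0,0,0],"gripper": 0}

```text
clock: 7.35
position: [0.5454, -0.233, 0.2692]
ee_rot: [0.74, 0.672, -0.0, -0.001]
wrist_force: [0.5, -0.4, -0.2]
gripper_width: -0.0002
grip_force: 0.0
```

```bash
python3 - <<'E'
from h import *
s=sense(); im=vision.grab_frame("wrist")[:,:,::-1].copy(); cv2.imwrite("pics/w3.png",im[150:450,200:440])
print(s["position"],s["wrist_force"])
c=cam("wrist",s); print(proj(c,(.545,-.2347,.085)))
E
```

```text
[ 0.54541135 -0.23295165  0.26923337] [ 0.47371574 -0.40448029 -0.16443793]
[316.06198286 310.14350387]
```

View pics/w3.png

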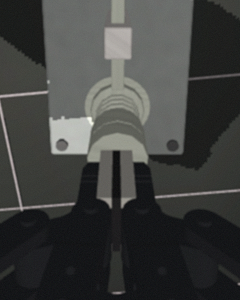

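The right cap is centred under the fingers at crop (118,150). I press it in small steps.

apply_moves:
  moves:
    - {"travel": [-0.001,0,0.008],"dr": [0,0,0],"gripper": 0}
    - {"travel": [-0.001,0,0.011],"dr": [0,0,0],"gripper": 0}
    - {"travel": [-0.001,0,0.014],"dr": [0,0,0],"gripper": 0}
    - {"travel": [-0.001,0,0.016],"dr": [0,0,0],"gripper": 0}
    - {"travel": [-0.001,0,0.016],"dr": [0,0,0],"gripper": 0}
    - {"travel": [-0.001,0,0.016],"dr": [0,0,0],"gripper": 0}

```text
clock: 8.15
position: [0.5452, -0.2352, 0.2541]
ee_rot: [0.741, 0.672, 0.0, 0.0]
wrist_force: [-0.9, 1.5, 5.8]
gripper_width: -0.0001
grip_force: 2.8
```

apply_moves:
  moves:
    - {"travel": [0,0,0.002],"dr": [0,0,0],"gripper": 0}
    - {"travel": [0,0,0.004],"dr": [0,0,0],"gripper": 0}
    - {"travel": [0,0,0.0045],"dr": [0,0,0],"gripper": 0}
    - {"travel": [0,0,0.0045],"dr": [0,0,0],"gripper": 0}
    - {"travel": [0,0,0.0045],"dr": [0,0,0],"gripper": 0}

```text
clock: 8.78
position: [0.5453, -0.2352, 0.2501]
ee_rot: [0.741, 0.672, 0.001, 0.0]
wrist_force: [-2.2, 3.0, 10.5]
gripper_width: 0.0
grip_force: 4.8
```

```bash
python3 - <<'E'
from h import *
for i in range(4): 
    s=sense(); print(s["clock"],s["wrist_force"],s["position"][2]-.173-.071); im=vision.grab_frame("side")
E
```

```text
8.775 [-2.21734684  2.96305373 10.53079458] 0.006085828722526124
8.825 [-1.33530556  1.80920671  9.54481674] 0.006092298715277236
8.875 [-1.35711175  1.81149401  8.9982148 ] 0.006102910584915758
8.925 [-1.63982863  2.36176756  9.1253838 ] 0.006127663034855027
```

The right cap stays 6 mm above the mark at about 9.5 N, so it is sound. I hold it, then lift, open, go over the left spring, and descend around its cap.

apply_moves:
  moves:
    - {"travel": [0,0,0.0005],"dr": [0,0,0],"gripper": 0}
    - {"travel": [0,0,0.0005],"dr": [0,0,0],"gripper": 0}
    - {"travel": [0,0,0.0005],"dr": [0,0,0],"gripper": 0}
    - {"travel": [0,0,0.0005],"dr": [0,0,0],"gripper": 0}
    - {"travel": [0,0,0.0005],"dr": [0,0,0],"gripper": 0}
    - {"travel": [0,0,0.0005],"dr": [0,0,0],"gripper": 0}
    - {"travel": [0,0,0.0005],"dr": [0,0,0],"gripper": 0}
    - {"travel": [0,0,0.0005],"dr": [0,0,0],"gripper": 0}
    - {"travel": [0,0,-0.02],"dr": [0,0,0],"gripper": 0}
    - {"travel": [0,0,-0.05],"dr": [0,0,0],"gripper": 0}
    - {"travel": [0,0,-0.055],"dr": [0,0,0],"gripper": 0}
    - {"travel": [0.055,0,-0.055],"dr": [0,0,0],"gripper": 1}
    - {"travel": [0.111,0,-0.055],"dr": [0,0,0],"gripper": 1}
    - {"travel": [0.111,0,-0.055],"dr": [0,0,0],"gripper": 1}
    - {"travel": [0.111,0,-0.055],"dr": [0,0,0],"gripper": 1}
    - {"travel": [0.111,0,-0.055],"dr": [0,0,0],"gripper": 1}
    - {"travel": [0.111,0,-0.055],"dr": [0,0,0],"gripper": 1}

```text
clock: 11.1
position: [0.5556, -0.1262, 0.3041]
ee_rot: [0.742, 0.671, -0.0, 0.0]
wrist_force: [0.4, 0.7, 0.7]
gripper_width: 0.0853
grip_force: 0.0
```

```bash
python3 - <<'E'
from h import *
s=sense(); im=vision.grab_frame("wrist")[:,:,::-1].copy(); cv2.imwrite("pics/w4.png",im)
print(s["position"],s["wrist_force"],s["gripper_width"])
c=cam("wrist",s); print(proj(c,(.5558,-.1248,.085)),totool(np.array([.5558,-.1248,.226])-s["position"]))
E
```

```text
[ 0.55558943 -0.12619258  0.30413134] [0.42225031 0.73173418 0.70907408] 0.08531819712136865
[316.24729133 273.45270362] [1.43024251e-03 7.45043317e-05 7.81309077e-02]
```

View pics/w4.png

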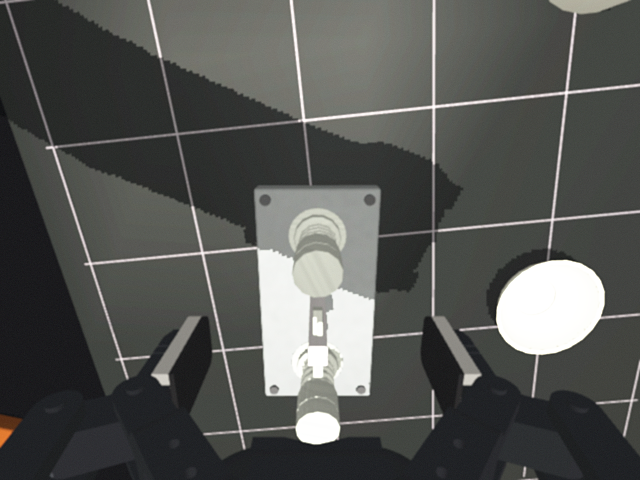

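The left cap is at (318,272) against a prediction of (316,273), midway between the open pads. I descend and grip.

apply_moves:
  moves:
    - {"travel": [0.001,0.001,0.03],"dr": [0,0,0],"gripper": 1}
    - {"travel": [0.001,0.001,0.06],"dr": [0,0,0],"gripper": 1}
    - {"travel": [0.001,0.001,0.078],"dr": [0,0,0],"gripper": 1}
    - {"travel": [0.001,0.001,0.078],"dr": [0,0,0],"gripper": 1}
    - {"travel": [0.001,0.001,0.078],"dr": [0,0,0],"gripper": 0.2}
    - {"travel": [0.001,0.001,0.078],"dr": [0,0,0],"gripper": 0.2}
    - {"travel": [0.001,0.001,0.078],"dr": [0,0,0],"gripper": 0.2}
    - {"travel": [0.001,0.001,0.078],"dr": [0,0,0],"gripper": 0.2}
    - {"travel": [0.001,0.001,0.078],"dr": [0,0,0],"gripper": 0.2}
    - {"travel": [0.001,0.001,0.078],"dr": [0,0,0],"gripper": 0.2}
    - {"travel": [0.001,0.001,0.078],"dr": [0,0,0],"gripper": 0.2}
  squeeze: 40

```text
clock: 12.52
position: [0.5571, -0.1239, 0.2263]
ee_rot: [0.741, 0.672, 0.0, 0.0]
wrist_force: [-0.1, -0.2, 1.6]
gripper_width: 0.0279
grip_force: 39.2
```

apply_moves:
  moves:
    - {"travel": [0,0,-0.01],"dr": [0,0,0],"gripper": 0.2}
    - {"travel": [0,0,-0.025],"dr": [0,0,0],"gripper": 0.2}
    - {"travel": [0,0,-0.055],"dr": [0,0,0],"gripper": 0.2}
    - {"travel": [0,0,-0.085],"dr": [0,0,0],"gripper": 0.2}
    - {"travel": [0,0,-0.085],"dr": [0,0,0],"gripper": 0.2}
    - {"travel": [0.05,-0.004,-0.085],"dr": [0,0,0],"gripper": 0.2}
    - {"travel": [0.1,-0.008,-0.085],"dr": [0,0,0],"gripper": 0.2}
    - {"travel": [0.15,-0.012,-0.085],"dr": [0,0,0],"gripper": 0.2}
    - {"travel": [0.2,-0.016,-0.085],"dr": [0,0,0],"gripper": 0.2}
    - {"travel": [0.243,-0.018,-0.085],"dr": [0,0,0],"gripper": 0.2}
    - {"travel": [0.243,-0.018,-0.085],"dr": [0,0,0],"gripper": 0.2}
    - {"travel": [0.243,-0.018,-0.085],"dr": [0,0,0],"gripper": 0.2}
    - {"travel": [0.243,-0.018,-0.085],"dr": [0,0,0],"gripper": 0.2}

```text
clock: 14.15
position: [0.5628, 0.1181, 0.3111]
ee_rot: [0.742, 0.671, -0.0, 0.0]
wrist_force: [-0.4, -0.5, -0.6]
gripper_width: 0.0276
grip_force: 39.9
```

```bash
python3 - <<'E'
from h import *
s=sense(); im=vision.grab_frame("wrist")[:,:,::-1].copy(); cv2.imwrite("pics/w5.png",im)
print(s["clock"],s["position"],s["ee_rot"],s["wrist_force"],s["gripper_width"])
c=cam("wrist",s); print(proj(c,(.5627,.1875,.012)),proj(c,(.5627,.1875,.042)))
E
```

```text
14.15 [0.56277969 0.11807314 0.31114686] [ 7.41648917e-01  6.70788172e-01 -2.94037094e-04  1.58203881e-04] [-0.38321379 -0.53256518 -0.64629906] 0.027635949981105603
[306.13233515 138.39378008] [304.94711597 141.25295987]
```

View pics/w5.png

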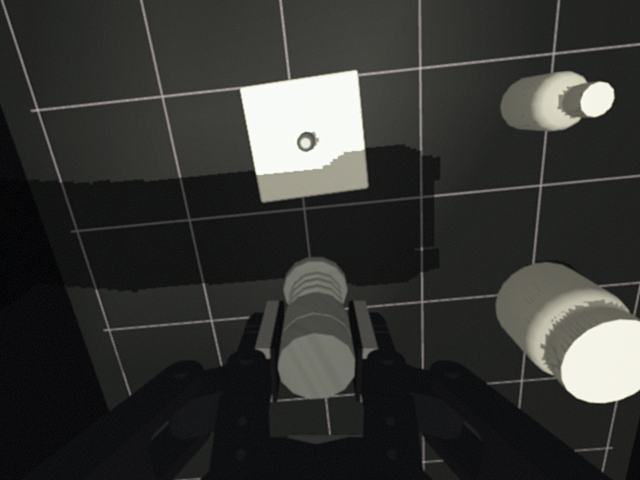

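The peg tip is at (306,141), on the prediction. The spring hangs upright, with its foot ring at about (316,287) and its cap top at about (317,366). Next I compare foot and peg in the same camera.

```bash
python3 - <<'E'
from h import *
s=sense(); c=cam("wrist",s); im=cv2.imread("pics/w5.png"); p=s["position"]
g=im.min(2); m=((g>70)*255).astype(np.uint8); m[:60]=0; m[210:]=0; m[:,:230]=0; m[:,380:]=0
k=max(cv2.findContours(m,0,2)[0],key=cv2.contourArea); r=cv2.minAreaRect(k)
q=cv2.approxPolyDP(cv2.convexHull(k),8,True)[:,0]; Q=np.array([ray(c,u,.012)[:2] for u in q.astype(float)])
print("plate",q.tolist(),Q.round(4).tolist(),Q.mean(0))
print("peg tip",ray(c,(306,141),.042))
z=p[2]-.1413
print("cap",ray(c,(317,366),z)-p,"foot",ray(c,(316,287),z-.062)-p)
for zz,d in ((z,.0145),(z-.062,.017)):
    print([proj(c,p+np.array([d*np.cos(a),d*np.sin(a),zz-p[2]])).round(0).tolist() for a in (0,1.571,3.1416,-1.571)])
E
```

```text
plate [[230, 87], [285, 60], [379, 71], [367, 187], [261, 201]] [[0.5156, 0.2257], [0.5543, 0.2383], [0.6155, 0.2256], [0.6033, 0.1492], [0.5248, 0.1466]] [0.56269187 0.19706719]
peg tip [0.5634566  0.18768417 0.042     ]
cap [ 0.00017689 -0.000492   -0.1413    ] foot [-1.62949628e-05  7.77329711e-04 -2.03300000e-01]
[[357.0, 361.0], [312.0, 330.0], [276.0, 368.0], [320.0, 398.0]]
[[349.0, 285.0], [313.0, 258.0], [284.0, 291.0], [319.0, 317.0]]
```

apply_moves:
  moves:
    - {"travel": [0.035,-0.003,0],"dr": [0,0,0],"gripper": 0.2}
    - {"travel": [0.069,-0.0067,0.01],"dr": [0,0,0],"gripper": 0.2}
    - {"travel": [0.069,-0.0067,0.035],"dr": [0,0,0],"gripper": 0.2}
    - {"travel": [0.069,-0.0067,0.05],"dr": [0,0,0],"gripper": 0.2}
    - {"travel": [0.069,-0.0067,0.05],"dr": [0,0,0],"gripper": 0.2}
    - {"travel": [0.069,-0.0067,0.05],"dr": [0,0,0],"gripper": 0.2}
    - {"travel": [0.069,-0.0067,0.05],"dr": [0,0,0],"gripper": 0.2}
    - {"travel": [0.069,-0.0067,0.05],"dr": [0,0,0],"gripper": 0.2}

```text
clock: 15.2
position: [0.5631, 0.189, 0.2618]
ee_rot: [0.741, 0.672, 0.001, 0.0]
wrist_force: [-0.2, -0.3, -0.6]
gripper_width: 0.0279
grip_force: 39.9
```

```bash
python3 - <<'E'
from h import *
s=sense(); im=vision.grab_frame("side")
print(s["clock"],s["position"],s["wrist_force"])
c=cam("side"); print(proj(c,(.5630,.1875,.042)),proj(c,(.5630,.1875,.012)))
cv2.imwrite("pics/s5.png",cv2.resize(im[165:245,230:330,::-1],None,fx=6,fy=6,interpolation=2))
print(totool(np.array([.5632,.1876,.2233])-s["position"]))
E
```

```text
15.2 [0.56308943 0.18895642 0.2618082 ] [-0.22653407 -0.3054896  -0.6007435 ]
[278.81136408 205.52022988] [279.54153007 214.32873119]
[-0.001361    0.00021842  0.03850758]
```

View pics/s5.png

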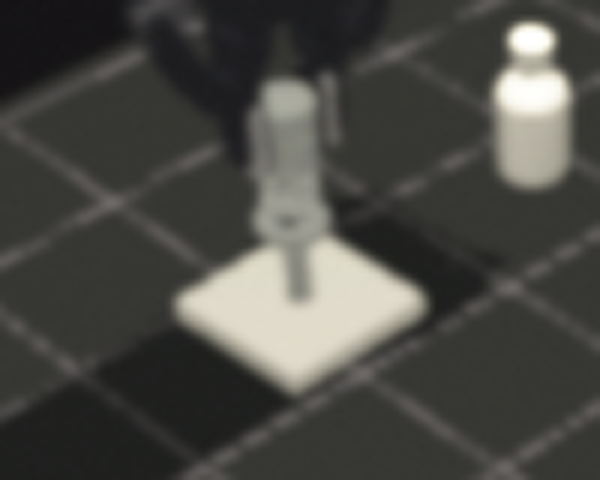

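The foot ring is over the peg tip at crop (293,225), and the column is aligned with the peg. I lower gently with a force check.

apply_moves:
  moves:
    - {"travel": [-0.001,0,0.004],"dr": [0,0,0],"gripper": 0.2}
    - {"travel": [-0.001,0,0.008],"dr": [0,0,0],"gripper": 0.2}
    - {"travel": [-0.001,0,0.012],"dr": [0,0,0],"gripper": 0.2}
    - {"travel": [-0.001,0,0.016],"dr": [0,0,0],"gripper": 0.2}
    - {"travel": [-0.001,0,0.016],"dr": [0,0,0],"gripper": 0.2}
    - {"travel": [-0.001,0,0.016],"dr": [0,0,0],"gripper": 0.2}

```text
clock: 16.0
position: [0.5629, 0.188, 0.2452]
ee_rot: [0.741, 0.672, 0.0, 0.0]
wrist_force: [0.7, -0.2, -0.1]
gripper_width: 0.0277
grip_force: 39.9
```

apply_moves:
  moves:
    - {"travel": [0,0,0.005],"dr": [0,0,0],"gripper": 0.2}
    - {"travel": [0,0,0.01],"dr": [0,0,0],"gripper": 0.2}
    - {"travel": [0,0,0.014],"dr": [0,0,0],"gripper": 0.2}
    - {"travel": [0,0,0.018],"dr": [0,0,0],"gripper": 0.2}
    - {"travel": [0,0,0.021],"dr": [0,0,0],"gripper": 0.2}
    - {"travel": [0,0,0.0225],"dr": [0,0,0],"gripper": 0.2}
    - {"travel": [0,0,0.0225],"dr": [0,0,0],"gripper": 0.2}
    - {"travel": [0,0,0.0225],"dr": [0,0,0],"gripper": 0.2}

```text
clock: 17.0
position: [0.5628, 0.188, 0.2229]
ee_rot: [0.741, 0.672, 0.0, -0.0]
wrist_force: [-2.1, -0.7, 1.6]
gripper_width: 0.0276
grip_force: 40.1
```

apply_moves:
  moves:
    - {"travel": [0,0,0],"dr": [0,0,0],"gripper": 0.45}
    - {"travel": [0,0,0],"dr": [0,0,0],"gripper": 0.7}
    - {"travel": [0,0,0],"dr": [0,0,0],"gripper": 1}
    - {"travel": [0,0,0],"dr": [0,0,0],"gripper": 1}
    - {"travel": [0,0,0],"dr": [0,0,0],"gripper": 1}
    - {"travel": [0,0,0],"dr": [0,0,0],"gripper": 1}
    - {"travel": [0,0,-0.02],"dr": [0,0,0],"gripper": 1}
    - {"travel": [0,0,-0.06],"dr": [0,0,0],"gripper": 1}
    - {"travel": [0,0,-0.12],"dr": [0,0,0],"gripper": 1}
    - {"travel": [0,0,-0.15],"dr": [0,0,0],"gripper": 1}
    - {"travel": [0,0,-0.15],"dr": [0,0,0],"gripper": 1}
    - {"travel": [0,0,-0.15],"dr": [0,0,0],"gripper": 1}

```text
clock: 18.5
position: [0.5624, 0.188, 0.3728]
ee_rot: [0.741, 0.672, 0.0, -0.0]
wrist_force: [-0.6, -0.4, -1.0]
gripper_width: 0.0855
grip_force: 0.0
```

```bash
python3 - <<'E'
from h import *
s=sense(); im=vision.grab_frame("side"); w=vision.grab_frame("wrist")
print(s["clock"],s["position"],s["wrist_force"])
c=cam("wrist",s); print("wrist cap pred",proj(c,(.563,.1877,.082)),"ring top pred",proj(c,(.563,.1877,.020)))
c=cam("side"); print("side cap pred",proj(c,(.563,.1877,.082)))
a=cv2.resize(im[165:325,230:430,::-1],(500,400)); b=w[80:480,180:460,::-1]
cv2.imwrite("pics/f.png",np.hstack([a,b]))
E
```

```text
18.5 [0.56242192 0.18799033 0.37283019] [-0.60802221 -0.39149831 -1.03749312]
wrist cap pred [316.94206669 236.6472703 ] ring top pred [316.74506294 215.30697465]
side cap pred [277.75552395 193.34405106]
```

View pics/f.png

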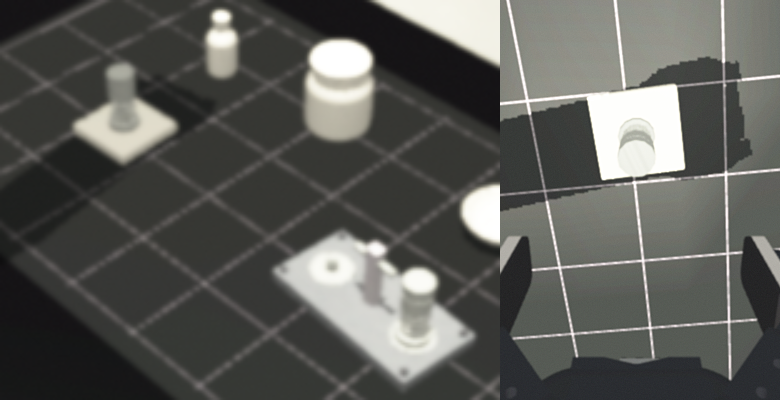

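The spring stands home on the peg: its cap is at wrist (317,235) against a prediction of (317,237). The sound spring still stands on its seat, and the bystanders have not moved.

```bash
python3 -c "
from bench import ticket; print(ticket.close_job())"
```

```text
the job is handed in; nothing more can be done
None
```

The left spring was the tired one (its cap sank about 7 mm below the mark at about 10 N). It now stands fully home on the reject peg, the sound right spring is still on its seat, and the job is handed in.

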